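# Vent a plow pump reservoir with the right bayonet cap

### The job

A fluid bottle stands on the green order mat: take the filler cap of the same colour and seat it fully down in the filler neck of the hydraulic unit, with its two lugs through the neck's two slots (white marks). Then twist it clockwise about 40 degrees, to the green marks half-way to the lock (the red marks), without ever turning it on into the lock click. Finish while still gripping the cap and holding it there against its return spring; do not let go, and leave the other cap and the bottles alone.

Things in the scene. Friction and masses are not known exactly. Their poses are not given: they have to be found in the camera images.
- cap_yellow_center (a point): Centre of the loose yellow cap (51 mm tall, about 120 g, standing), 25.5 mm above its foot; z up, x along grip bar and lugs (half-turn symmetric). From the foot: black spigot 0-15 mm, dia. 40; 2 lugs on +x/-x to 27 mm from the axis, 6 wide, 1-7 mm up; flange 15-21 mm, dia. 66; grip bar 21-51 mm, 46 long (x), 14 wide (y), white line on top. Both caps are alike but for colour.
- cap_blue_center (a point): Centre of the loose blue cap (51 mm tall, about 120 g, standing), 25.5 mm above its foot; z up, x along grip bar and lugs (half-turn symmetric). From the foot: black spigot 0-15 mm, dia. 40; 2 lugs on +x/-x to 27 mm from the axis, 6 wide, 1-7 mm up; flange 15-21 mm, dia. 66; grip bar 21-51 mm, 46 long (x), 14 wide (y), white line on top. Both caps are alike but for colour.
- neck (a point): Mouth centre of the steel filler neck (dia. 68, bore 44), at its rim, 123 mm up, mid-top of a fixed grey tank 200 x 170 mm, 105 high. z up; the two 10 mm lug slots lie on +x and -x; black motor, 163 mm high, 155 mm off on +y. Seated, the cap's flange lies on the rim: cap centre 10.5 mm above here. On the tank: white marks at the slots, green 40 deg, red (lock) 80 deg clockwise from above.
- vent_ring (a joint): Angle (rad) of the spring ring in the neck that the seated cap's lugs turn: 0 at the slots, growing clockwise from above. Lags the cap by up to 0.07 of play (cap at the green marks: about 0.65). Its spring turns it back with 0.03 N m at 0, 0.10 N m at the green marks. The lock catch is felt from about 1.0 and clicks at about 1.4; end 1.5.
- order_mat: Green square order mat, 120 x 120 x 4 mm, fixed on the bench; origin at the centre of its underside. The bottle standing here tells which cap is wanted. (A like mat in white holds the other bottle.)
- bottle_yellow_center (a point): Yellow fluid bottle, diameter 56, 120 mm tall, black cap, loose, upright on one of the mats; this point is its centre.
- bottle_blue_center (a point): Blue fluid bottle, same size, on the other mat; this point is its centre.
Not all that is in view belongs to the job. Leave any pink look-alike of the part that bears cap_yellow_center alone. Leave any purple look-alike of the part that bears bottle_blue_center alone.

How it is judged:
By the outcome, as a careful person would: the job done as asked, in the order asked, and still so for the second after the job is handed in, while the arm keeps its last pose, push and grip.
It also fails if it takes over 51 s, if anything falls off the work surface, if the arm or the gripper's body presses on something with over 40 N, if the wrist force passes 120 N, or if a joint passes its speed limit or range.

### The arm

A 7-joint arm with a two-finger parallel gripper is mounted at the origin on the work surface. World frame = base frame: x ahead of the robot, y to its left, z up, the work surface at z = 0. Lengths are in m, angles in rad, forces in N, time in s.
With the tool pointing down it reaches from about 0.4 to 0.85 m from the base axis. Payload 6.9 kg.
Tool frame: the origin (TCP) lies at the very end of the fingers, on their centre line; the grasp point (between the pads) lies 19 mm behind it; z points along the fingers, y is the direction in which the jaws open and shut (so a half turn about z gives the same grasp; the last joint's range is limited). The gripper opens to 85 mm and grips with 20 to 120 N. Pads are 22 mm wide; open, the fingers measure 114 mm over their backs; the gripper's body (76 mm by 85 mm) begins 54 mm behind the grasp point. The pads swing forward as they close: fully open they stand 13 mm farther back than shut.
Start: joints at [1.216, 0.507, -0.238, 1.5, 0.126, 1.149, -0.155], TCP at [0.278, -0.56, 0.231] pointing down, gripper open.
Joint ranges: [-3.08, 3.08], [-0.24, 2.05], [-1.43, 1.35], [0, 2.5], [-1.52, 4.66], [0.17, 1.96], [-2.89, 2.89]. Speed limits (rad/s): [2.39, 2.39, 3.14, 3.14, 3.14, 3.14, 3.14].

### API

Orientations are given as a unit quaternion [w, x, y, z].
In Python, from station import telemetry, imaging, ticket gives the robot as it stands.
- The arm moves only by the shell command python3 -m jog 'ROWS' [FORCE]. ROWS is JSON, a list of rows, each a list of 5 numbers: the shift along the world's x, y, z in mm, then the turn about the world's z in degrees, then the opening, from 0 (shut) to 1 (fully open). In form: [[dx, dy, dz, turn, jaw], ...]. A call has 1 to 8 rows; each row shifts and turns the commanded pose from where the row before left it; what a row does not reach is not made up. A row lasts 1/10 s, in which the tool goes at most 50 mm and 8.59 degrees, less where a joint would pass 70% of its speed; a pose out of reach is approached as far as the arm can. A call is refused whole if a number of a shift passes 50 or a number of a turn 8.59, either way. A call with a gripper value outside its range is refused whole. The fingers move at their own pace and stop on an object; FORCE is the grip in N (left out, the last holds). Time passes only in rows, so rows that do not move let the fingers close. It gives the time, the measured TCP pose, the force and the opening at its end, in the units of the state.
- telemetry.sense(): the state, without advancing time (a new reading comes with each control period).
- imaging.camera(name): name is "scene" or "side" or "wrist"; returns a dict with "frame" (480x640x3 uint8, red, green, blue), "vfov" (degrees; the focal length in pixels is half the picture's height over the tangent of half this angle, whatever the lens; pixels are square), "cx", "cy" (the principal point, pixels), "R" (3x3) and "t" (3): a world point X has camera coordinates R X + t. Camera axes: x right, y down, z forward; pixel columns grow to the right and rows downward; lengths in m; the calibration is good to about 2 mm. A picture is of the moment at which its call begins. There is no depth.
- ticket.close_job(): hands the job in, once; it reports no verdict.
The state is a dict: "t": time; "q": joint angles; "dq": joint speeds; "tau": joint torques, N m; "ee_pos": TCP position; "orientation": TCP orientation; "ft_force": force on the tool from outside, world axes, zero at the start; "moment": the same for the moment, N m; "grip_width": finger opening in m.
Only numpy, scipy, OpenCV 4.12 (cv2) and the standard library are available. Lean on these libraries where they do the work, as an engineer would, in place of code of your own. Each camera call takes 0.05 s, during which the arm holds its last target. There are 200 camera calls.

## Working session

There is one attempt and no reset: what is moved stays moved. The work goes in short steps, Python scripts to look and compute and a shell command to move; the robot and the scene stay as the last step left them, time stands still between calls to the robot, and variables do not carry over. Pictures are saved under pics/ and viewed, about 8 in all and at most 12, crops included, and the job is handed in when it is done.

```bash
mkdir -p pics; cat > h.py <<'E'
import numpy as np,cv2
from station import telemetry,imaging,ticket
def grab(n,save=None):
    c=imaging.camera(n)
    c['f']=240/np.tan(np.radians(c['vfov'])/2); c['R']=np.array(c['R']);c['t']=np.array(c['t'])
    if save: cv2.imwrite('pics/'+save,np.ascontiguousarray(c['frame'][:,:,::-1]))
    return c
def ray(c,u,v,z):
    d=c['R'].T@np.array([(u-c['cx'])/c['f'],(v-c['cy'])/c['f'],1]); o=-c['R'].T@c['t']
    return o+d*(z-o[2])/d[2]
def proj(c,X):
    p=c['R']@np.array(X)+c['t']; return p[:2]/p[2]*c['f']+[c['cx'],c['cy']]
E
python3 - <<'E'
from h import *
for n in ('scene','side','wrist'):
    c=grab(n,n+'0.png'); print(n,c['vfov'],c['cx'],c['cy'],-c['R'].T@c['t'],c['R'][2], [k for k in c])
print(telemetry.sense())
a=[cv2.imread(f'pics/{n}0.png') for n in('scene','side','wrist')]
E
```

```text
scene 53.48326900048847 312.1445822427128 240.25442308883802 [ 1.36804346 -0.39834686  0.74555286] [-0.75464536  0.24544107 -0.60849738] ['frame', 'vfov', 'cx', 'cy', 'R', 't', 'f']
side 49.677237506992505 327.8689079575649 243.57433817637926 [0.55249543 0.61691498 0.65699087] [ 0.01957256 -0.79247415 -0.60959137] ['frame', 'vfov', 'cx', 'cy', 'R', 't', 'f']
wrist 61.542783609189435 325.9044590903192 246.0947348257344 [ 0.34271191 -0.52596012  0.3722016 ] [-0.25913706 -0.12724131 -0.95742239] ['frame', 'vfov', 'cx', 'cy', 'R', 't', 'f']
{'t': 0.15, 'q': array([ 1.21550468,  0.50816542, -0.23757039,  1.50088617,  0.12568088,
        1.14891289, -0.15476402]), 'dq': array([-0.00080863, -0.00178534, -0.00167487, -0.00347166, -0.00014871,
        0.00017466,  0.00095143]), 'tau': array([-1.59168805e-03, -6.21008635e+01, -2.18894295e+00, -2.49838865e+01,
        1.26823975e-02,  9.15992627e-03,  5.77062366e-06]), 'ee_pos': array([ 0.27770238, -0.55949303,  0.23062345]), 'orientation': array([-6.75946193e-04,  9.73569331e-01,  2.28390626e-01, -1.53091661e-04]), 'ft_force': array([-0.42348404,  0.15872244,  0.55027417]), 'moment': array([0.00148287, 0.01253296, 0.00011228]), 'grip_width': 0.08567155051353009}
```

View pics/scene0.png

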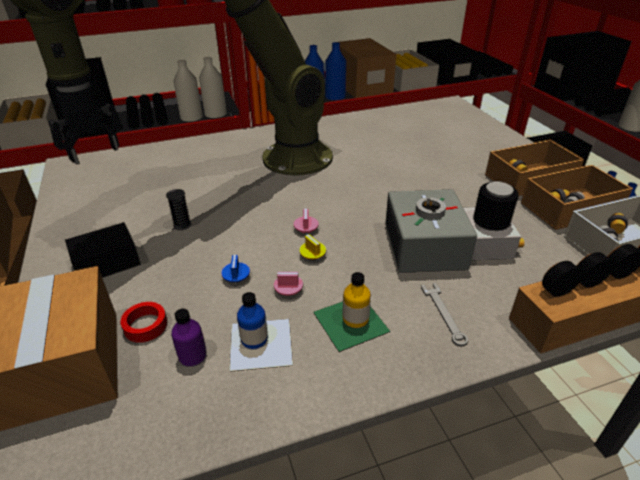

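View pics/side0.png

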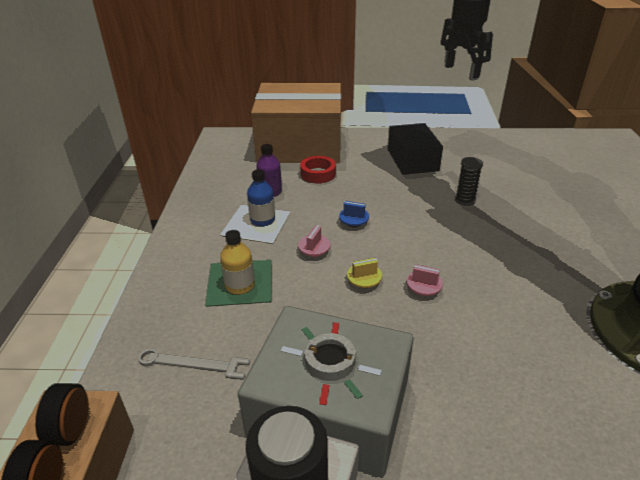

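The green mat (scene 350,322 / side 240,283) holds the yellow bottle, so the cap I want is yellow. 

Candidates:
- Yellow cap: scene (313,248), side (364,275). This is my choice.
- Pink look-alikes: scene (306,222) and (288,283).
- Blue cap: scene (236,270).

The neck is at scene (431,205), side (330,354).

```bash
cat > m.py <<'E'
from h import *
def comps(m,mn=4):
    n,l,s,ce=cv2.connectedComponentsWithStats(m.astype(np.uint8)); return [(s[i,4],ce[i],l==i) for i in range(1,n) if s[i,4]>=mn]
def axis(pts):
    pts=np.array(pts,np.float32); vx,vy,x,y=cv2.fitLine(pts,cv2.DIST_L2,0,.01,.01).ravel(); return np.degrees(np.arctan2(vy,vx))
if __name__=='__main__':
  for n,cp,nk in(('scene',(313,248),(431,208)),('side',(364,275),(330,356))):
    c=grab(n); im=c['frame']; hsv=cv2.cvtColor(im,cv2.COLOR_RGB2HSV).astype(int); H,S,V=hsv[...,0],hsv[...,1],hsv[...,2]
    yy,xx=np.mgrid[:480,:640]
    near=(abs(xx-cp[0])<30)&(abs(yy-cp[1])<30)
    m=near&(H>20)&(H<36)&(S>120)&(V>60)
    a=max(comps(m),key=lambda k:k[0]); ct=max(cv2.findContours(a[2].astype(np.uint8),0,1)[0],key=cv2.contourArea)[:,0]
    P=np.array([ray(c,u,v,.021)[:2] for u,v in ct]); 
    print(n,'yellow px',a[0],a[1],'bbox',ct.min(0),ct.max(0))
    # flange: fit circle r=33 robustly to contour points
    from scipy.optimize import least_squares
    r=least_squares(lambda p:np.hypot(*(P-p).T)-.033,P.mean(0),loss='soft_l1',f_scale=.001)
    print('cap ctr flange',r.x, np.abs(r.fun).mean())
    nearn=(abs(xx-nk[0])<(60 if n=='scene' else 85))&(abs(yy-nk[1])<(45 if n=='scene' else 70))
    for nm,mm in(('white',(S<45)&(V>150)),('red',((H<8)|(H>172))&(S>150)&(V>80)),('green',(H>45)&(H<85)&(S>70))):
      for k in comps(nearn&mm,12):
        ys,xs=np.nonzero(k[2]); print(nm,k[0],k[1].round(1),ray(c,*k[1],.1055).round(4),'axis',axis([ray(c,u,v,.1055)[:2] for u,v in zip(xs,ys)]).round(1))
    x,y=cp; A=cv2.resize(im[y-30:y+30,x-30:x+30],(400,400),interpolation=cv2.INTER_CUBIC)
    x,y=nk; B=cv2.resize(im[y-50:y+50,x-50:x+50],(400,400),interpolation=cv2.INTER_CUBIC)
    globals()[n]=np.hstack([A,B])
  o=np.vstack([scene,side]); cv2.imwrite('pics/crop.png',cv2.resize(o,(600,600))[:,:,::-1])
E
python3 m.py
```

```text
scene yellow px 408 [311.86519608 248.91911765] bbox [299 234] [325 258]
cap ctr flange [ 0.50322616 -0.11828429] 0.0066810541068814296
white 31 [377.3 166.2] [0.318  0.1366 0.1055] axis -80.5
white 1640 [429.8 186. ] [0.4609 0.218  0.1055] axis 86.8
white 19 [481.9 165.9] [0.417  0.4041 0.1055] axis -34.7
white 17 [374.2 173.2] [0.3508 0.1123 0.1055] axis -25.6
white 146 [408.1 184.6] [0.4353 0.1692 0.1055] axis 74.4
white 19 [489.1 186.5] [0.5154 0.358  0.1055] axis -35.6
white 63 [421.9 202.8] [0.524  0.1601 0.1055] axis -26.8
white 54 [439.9 204.3] [0.5448 0.1976 0.1055] axis -16.1
white 31 [435.5 223.9] [0.6131 0.1457 0.1055] axis -18.4
white 31 [373.4 242.2] [ 0.6269 -0.0164  0.1055] axis -24.4
red 25 [450.8 207.6] [0.5662 0.2146 0.1055] axis 86.4
red 26 [407.7 213.7] [0.5541 0.1056 0.1055] axis 83.5
green 27 [418.6 221.4] [0.5909 0.1144 0.1055] axis -56.6
side yellow px 552 [364.7173913 275.1884058] bbox [347 261] [381 287]
cap ctr flange [ 0.50302064 -0.11591246] 0.0031256361165825203
white 101 [291.2 350.3] [0.6159 0.1415 0.1055] axis -15.8
white 110 [369.4 369.4] [0.5098 0.1729 0.1055] axis -17.4
red 60 [335.  327.7] [0.5559 0.0986 0.1055] axis 85.3
red 129 [324.1 394.3] [0.5688 0.213  0.1055] axis 83.2
green 349 [258.7 294.7] [0.6748 0.031  0.1055] axis 29.0
green 60 [307.6 332.9] [0.5949 0.1092 0.1055] axis -56.8
green 120 [353.  388.7] [0.532  0.204  0.1055] axis -56.8
```

View pics/crop.png

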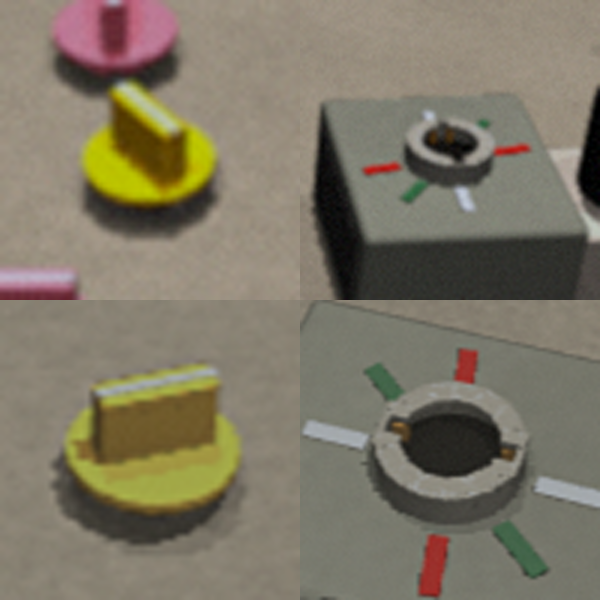

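Close crop confirms it: the chosen cap is yellow, with the bar's white line visible from about (306,235) to (318,244) in scene and (353,263) to (377,259) in side. The neck's white, green and red marks all centre near (0.562,0.158), with the slot axis at about -16.5°, and white to green is 40°, as stated.

```bash
python3 - <<'E'
from h import *
from m import comps,axis
for n,a,b in(('scene',(306,235),(318.4,244)),('side',(353.4,263.4),(377.4,259))):
    c=grab(n); A,B=ray(c,*a,.051),ray(c,*b,.051); print(n,A,B,(A+B)/2,np.hypot(*(A-B)[:2]),np.degrees(np.arctan2(*(B-A)[1::-1])))
    print('flange extents mid', ray(c,*( (312,249) if n=='scene' else (364.5,275)),.02))
    # neck outer check
    print('neck rim proj', proj(c,[.562,.158,.123]))
s=telemetry.sense();q=s['orientation'];print('tool yaw',2*np.degrees(np.arctan2(q[2],q[1])),s['ee_pos'],s['t'])
E
```

```text
scene [ 0.4816686  -0.12548521  0.051     ] [ 0.52557564 -0.10894926  0.051     ] [ 0.50362212 -0.11721724  0.051     ] 0.04691764891611657 20.637017916697673
flange extents mid [ 0.50137191 -0.11732461  0.02      ]
neck rim proj [430.00996751 205.03198395]
side [ 0.52417178 -0.11204911  0.051     ] [ 0.47969224 -0.12526376  0.051     ] [ 0.50193201 -0.11865643  0.051     ] 0.046401040524016286 -163.45357607563997
flange extents mid [ 0.50266368 -0.11573845  0.02      ]
neck rim proj [330.12034332 351.48326126]
tool yaw 26.400782872005042 [ 0.27784798 -0.55971983  0.23108037] 0.35
```

```bash
python3 -m jog '[[11,22,0,8.5,1],[11,22,0,8.5,1],[11,22,0,8.5,1],[11,22,0,8.5,1],[11,22,0,8.5,1],[11,22,0,8.5,1],[11,22,0,8.5,1],[11,22,0,8.5,1]]' && python3 -m jog '[[11,22,0,8.5,1],[11,22,0,8.5,1],[11,22,0,8.5,1],[11,22,0,8.5,1],[11,22,0,8.5,1],[11,22,0,8.5,1],[11,22,0,8.5,1],[11,22,0,8.5,1]]' && python3 -m jog '[[11,22,0,8.5,1],[11,22,0,8.5,1],[11,22,0,8.5,1],[16,24,0,8.5,1],[0,0,-15,2,1],[0,0,-15,0,1],[0,0,0,0,1]]'
python3 - <<'E'
from h import *
s=telemetry.sense();q=s['orientation'];print('tool yaw',2*np.degrees(np.arctan2(q[2],q[1])),s['ee_pos'],s['t'],s['q'])
c=grab('wrist','w1.png'); print(proj(c,[.503,-.118,.051]),proj(c,[.503,-.118,.021]),proj(c,s['ee_pos']))
E
```

```text
t: 1.15
ee_pos: [0.3662, -0.3829, 0.2314]
orientation: [0.0, 0.677, 0.736, -0.0]
ft_force: [-0.1, 0.2, -0.1]
grip_width: 0.0856
t: 1.95
ee_pos: [0.4542, -0.2071, 0.2314]
orientation: [0.0, 0.15, 0.989, -0.0]
ft_force: [0.7, 0.5, 0.9]
grip_width: 0.0854
t: 2.65
ee_pos: [0.5014, -0.1186, 0.1993]
orientation: [-0.002, -0.159, 0.987, 0.0]
ft_force: [0.1, 0.0, -0.3]
grip_width: 0.0858
tool yaw 198.3344019727029 [ 0.50143959 -0.11857851  0.19925372] 2.65 [ 0.87120821  0.53451027 -1.06226143  1.82557881  0.52214707  1.09963476
  1.50873581]
[323.9098898  231.71472978] [324.03221392 222.44509039] [322.49567991 323.33862645]
```

View pics/w1.png

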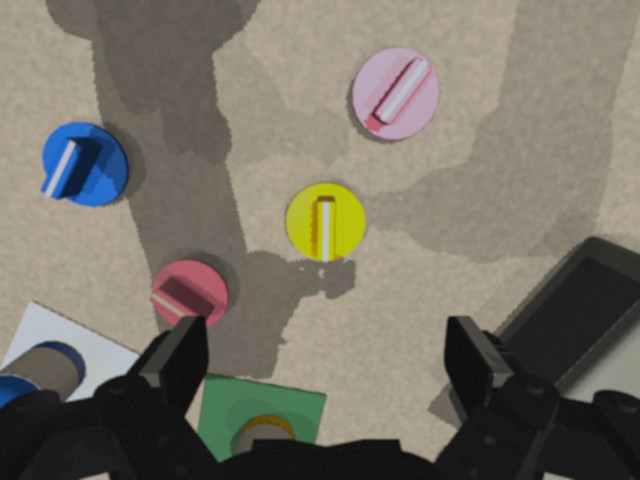

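The wrist view shows the yellow cap at (326,222), with the bar's white line running (325,203) to (325,262), nearly parallel to the fingers. I'll refine from here.

```bash
cat > w.py <<'E'
from h import *
from m import comps,axis
c=grab('wrist'); im=c['frame'];h=cv2.cvtColor(im,cv2.COLOR_RGB2HSV).astype(int);H,S,V=h[...,0],h[...,1],h[...,2]
m=(H>22)&(H<36)&(S>150)&(V>60); m[300:]=0
a=max(comps(m),key=lambda k:k[0]); ct=max(cv2.findContours(a[2].astype(np.uint8),0,1)[0],key=cv2.contourArea)
e=cv2.fitEllipse(cv2.convexHull(ct)); print('flange',e,ray(c,*e[0],.020))
(x,y)=e[0]; wm=(S<60)&(V>140); yy,xx=np.mgrid[:480,:640]; wm&=np.hypot(xx-x,yy-y-5)<42
k=max(comps(wm),key=lambda k:k[0]); ys,xs=np.nonzero(k[2]); P=np.array([ray(c,u,v,.051)[:2] for u,v in zip(xs,ys)])
print('line',k[0],P.mean(0),'axis',axis(P))
E
python3 w.py
```

```text
flange ((325.5897521972656, 220.0922393798828), (77.15723419189453, 78.26036071777344), 79.18392944335938) [ 0.50200047 -0.11718356  0.02      ]
line 312 [ 0.50312608 -0.11698826] axis 16.958275
```

```bash
python3 -m jog '[[1,1.5,-30,-1.3,1],[0,0,-35,0,1],[0,0,-35,0,1],[0,0,-30,0,0.7],[0,0,-25,0,0.6],[0,0,-14,0,0.5],[0,0,-5,0,0.5],[0,0,0,0,0.5]]' 60 && python3 -m jog '[[0,0,0,0,0],[0,0,0,0,0],[0,0,0,0,0],[0,0,0,0,0],[0,0,0,0,0],[0,0,0,0,0]]' 70
```

```text
t: 3.55
ee_pos: [0.5042, -0.1164, 0.0276]
orientation: [0.0, -0.148, 0.989, -0.0]
ft_force: [0.1, 0.3, 0.3]
grip_width: 0.0429
t: 4.15
ee_pos: [0.5047, -0.1165, 0.0283]
orientation: [0.001, -0.149, 0.989, -0.001]
ft_force: [-0.9, -0.7, 6.7]
grip_width: 0.0127
```

```bash
python3 -m jog '[[0,0,10,0,0],[0,0,30,0,0],[0,0,40,0,0],[0,0,40,0,0],[0,0,40,0,0],[0,0,30,0,0],[8,15,0,-3,0],[12,25,0,-4,0]]' 70 && python3 -m jog '[[12,25,0,-4,0],[12,25,0,-4,0],[14,28,0,-4,0],[14,28,0,-4,0],[14,28,0,-4,0],[14,28,0,-4,0],[14,28,0,-2.5,0],[10,24,0,0,0]]' && python3 -m jog '[[0,0,0,0,0],[0,0,0,0,0],[0,0,0,0,0]]'
python3 - <<'E'
from h import *
s=telemetry.sense();q=s['orientation'];print('tool yaw',2*np.degrees(np.arctan2(q[2],q[1]))%360,s['ee_pos'],s['t'],s['q'][6])
c=grab('wrist','w2.png'); print(proj(c,[.562,.158,.123]),proj(c,s['ee_pos']))
c=grab('side','s2.png')
E
```

```text
t: 4.95
ee_pos: [0.5237, -0.0779, 0.2186]
orientation: [0.0, -0.085, 0.996, -0.001]
ft_force: [0.3, -0.4, -1.2]
grip_width: 0.0129
t: 5.75
ee_pos: [0.6279, 0.1397, 0.2178]
orientation: [-0.0, 0.143, 0.99, 0.0]
ft_force: [0.2, 0.4, -0.6]
grip_width: 0.0125
t: 6.05
ee_pos: [0.6275, 0.1364, 0.2173]
orientation: [-0.0, 0.143, 0.99, -0.001]
ft_force: [-0.7, 0.2, -1.9]
grip_width: 0.0128
tool yaw 163.5518157054164 [0.62753682 0.13636125 0.21731623] 6.05 0.6140998296043485
[328.66997341 135.20950128] [323.88588391 324.65066283]
```

View pics/w2.png

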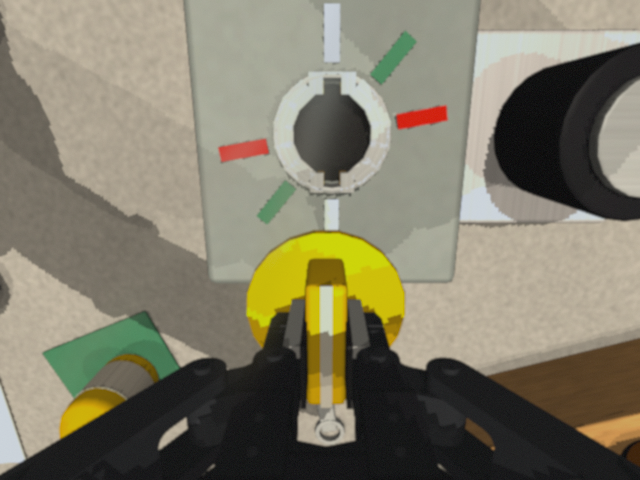

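The wrist view shows the neck at (332,132), slots vertical on the white marks, and the held yellow flange arc with its top at (326,232) and the bar line near x=326. I'll measure neck and cap relative to each other in this one view.

```bash
cat > n.py <<'E'
from h import *
from m import comps,axis
from scipy.optimize import least_squares
import sys
def circ(P,r,x0):
    q=least_squares(lambda p:np.hypot(*(P-p).T)-r,x0,loss='soft_l1',f_scale=.0007); return q.x,np.median(abs(q.fun))
c=grab('wrist'); s=telemetry.sense(); ee=s['ee_pos']
im=c['frame'];h=cv2.cvtColor(im,cv2.COLOR_RGB2HSV).astype(int);H,S,V=h[...,0],h[...,1],h[...,2]
yy,xx=np.mgrid[:480,:640]; g0=proj(c,[.562,.158,.123])
# bore: dark blob near the neck; 
m=(V<105)&(np.hypot(xx-g0[0],yy-g0[1])<60); 
W=lambda ct,z:np.array([ray(c,u,v,z)[:2] for u,v in ct])
# outer rim: outer boundary of bright steel
# white/red/green marks, on tank top
C={}
near=(np.hypot(xx-g0[0],yy-g0[1])<150)&(yy<228)
for nm,mm in(('white',(S<30)&(V>190)),('red',((H<8)|(H>172))&(S>150)),('green',(H>45)&(H<85)&(S>70))):
    for k in comps(near&mm,120):
        ys,xs=np.nonzero(k[2]); P=W(zip(xs,ys),.105); print(nm,k[0],k[1].round(0),P.mean(0).round(4),axis(P).round(1)); C.setdefault(nm,[]).append(P.mean(0))
for k,v in C.items():
    if len(v)==2: print(k,'mid',np.mean(v,0),np.degrees(np.arctan2(*(v[1]-v[0])[::-1])))
tz=ee[2]-.0283+.021
y=(H>20)&(H<36)&(S>150)&(V>100)&(yy>225)&(abs(xx-326)<90)
k=max(comps(y),key=lambda k:k[0])
ct=max(cv2.findContours(k[2].astype(np.uint8),0,1)[0],key=cv2.contourArea)[:,0]; ct=ct[(ct[:,1]<305)]
top=np.array([(u,ct[ct[:,0]==u][:,1].min()) for u in np.unique(ct[:,0])]); 
p,e=circ(W(top,tz),.033,ee[:2]); print('cap by flange',p,e,'ee',ee,'n',len(top))
for y0 in(290,305,320,335,350,370,390):
    r=(S[y0]<60)&(V[y0]>140)&(abs(xx[y0]-326)<12); x=np.nonzero(r)[0]; print(y0,x.min() if len(x) else 0,x.max() if len(x) else 0,end='; ')
# rim circle from Canny
E=cv2.Canny(cv2.cvtColor(im,cv2.COLOR_RGB2GRAY),60,150); 
ys,xs=np.nonzero(E); P=W(zip(xs,ys),.123)
for r in(.034,.022):
    q=circ
    best=np.array([.562,.158])
    for tol in(.006,.003,.0015):
        d=abs(np.hypot(*(P-best).T)-r); best,e=circ(P[d<tol],r,best)
    print('\nrim',r,best,e,(d<tol).sum())
E
python3 n.py
```

```text
white 860 [332.  31.] [0.5088 0.1754] -16.1
white 3561 [324. 113.] [0.5497 0.1587] -89.3
white 701 [471. 150.] [0.596  0.2393] -16.2
white 370 [332. 213.] [0.6097 0.146 ] -16.8
red 745 [422. 116.] [0.568  0.2144] 83.9
red 605 [243. 149.] [0.5559 0.1052] 83.0
green 833 [393.  57.] [0.5314 0.2057] -56.2
green 378 [272. 205.] [0.5938 0.1109] -51.4
red mid [0.56196777 0.15984273] -96.33926933064424
green mid [0.56257424 0.15830922] -56.6482663775421
cap by flange [0.62551958 0.13748237] 0.00022460400175678547 ee [0.62783192 0.13624745 0.21742664] n 158
290 321 331; 305 321 331; 320 321 331; 335 331 331; 350 0 0; 370 0 0; 390 322 330; 
rim 0.034 [0.56241073 0.1593886 ] 0.0006352016906116913 476

rim 0.022 [0.56193148 0.15965628] 0.00023144559439896607 272
```

```bash
python3 -m jog '[[-15,5,0,0,0],[-22,8,0,0,0],[-20,7,0,0,0],[-6.5,2,0,0,0],[0,0,-25,0,0],[0,0,-22,0,0],[0,0,-5,0,0],[0,0,0,0,0]]' && python3 -m jog '[[0,0,0,0,0],[0,0,0,0,0]]'
python3 - <<'E'
from h import *
s=telemetry.sense();q=s['orientation'];print('tool yaw',2*np.degrees(np.arctan2(q[2],q[1]))%360,s['ee_pos'],s['t'],s['ft_force'])
a=grab('side'); b=grab('wrist')['frame']
P=proj(a,[.562,.159,.13]).astype(int); A=cv2.resize(a['frame'][P[1]-60:P[1]+60,P[0]-60:P[0]+60],(400,400),interpolation=2)
sc=grab('scene'); P=proj(sc,[.562,.159,.13]).astype(int); B=cv2.resize(sc['frame'][P[1]-45:P[1]+45,P[0]-45:P[0]+45],(400,400),interpolation=2)
cv2.imwrite('pics/c3.png',np.hstack([A,B])[:,:,::-1])
E
python3 n.py | grep -v rim
```

```text
t: 7.0
ee_pos: [0.5646, 0.1589, 0.1648]
orientation: [-0.001, 0.143, 0.99, -0.0]
ft_force: [0.0, 0.1, -2.0]
grip_width: 0.0129
t: 7.2
ee_pos: [0.5651, 0.16, 0.1664]
orientation: [0.001, 0.143, 0.99, 0.0]
ft_force: [0.3, -0.6, -1.0]
grip_width: 0.0126
tool yaw 163.58770672520959 [0.56508249 0.1600023  0.16638178] 7.2 [ 0.31015453 -0.62743867 -1.02431294]
white 1000 [323. 160.] [0.5092 0.1755] -17.3
green 1002 [393. 186.] [0.5313 0.2058] -56.4
cap by flange [0.56246006 0.1611579 ] 0.00026947636550151213 ee [0.56462199 0.15983295 0.16583378] n 158
290 321 332; 305 321 331; 320 321 331; 335 0 0; 350 0 0; 370 0 0; 390 322 330;
```

View pics/c3.png

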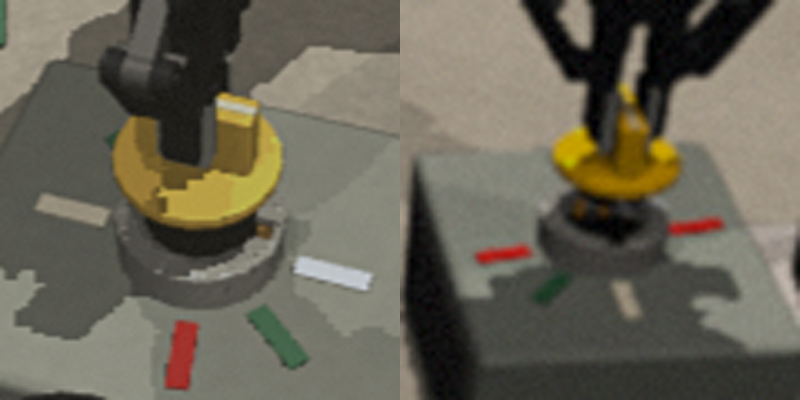

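The cap hovers above the neck, spigot over the bore and lugs in line with the white marks in both views. The wrist estimate puts it about 1 mm too far in +y.

```bash
python3 -m jog '[[-0.5,-1,-6,0,0],[0,0,-5,0,0],[0,0,-4,0,0],[0,0,-3,0,0],[0,0,0,0,0]]' && python3 -m jog '[[0,0,-3,0,0],[0,0,-3,0,0],[0,0,0,0,0]]'
```

```text
t: 7.9
ee_pos: [0.5636, 0.1586, 0.1466]
orientation: [-0.0, 0.143, 0.99, -0.0]
ft_force: [0.3, 0.8, -1.4]
grip_width: 0.0126
t: 8.2
ee_pos: [0.5637, 0.1586, 0.1409]
orientation: [-0.0, 0.143, 0.99, -0.0]
ft_force: [-0.1, -0.5, -0.7]
grip_width: 0.0125
```

```bash
python3 -m jog '[[0,0,-3,0,0],[0,0,-1,0,0],[0,0,0,0,0]]' && python3 -m jog '[[0,0,-1,0,0],[0,0,0,0,0]]' && python3 -m jog '[[0,0,-1,0,0],[0,0,0,0,0]]'
```

```text
t: 8.5
ee_pos: [0.5638, 0.1586, 0.1371]
orientation: [-0.0, 0.143, 0.99, -0.0]
ft_force: [-0.1, -0.1, -1.7]
grip_width: 0.0127
t: 8.7
ee_pos: [0.564, 0.1587, 0.1365]
orientation: [0.0, 0.143, 0.99, 0.0]
ft_force: [-0.9, 0.5, 0.3]
grip_width: 0.0125
t: 8.9
ee_pos: [0.564, 0.1587, 0.1363]
orientation: [0.0, 0.143, 0.99, -0.0]
ft_force: [-2.5, -1.8, 9.3]
grip_width: 0.0125
```

```bash
python3 -m jog '[[-0.1,-0.15,0,-4,0],[-0.1,-0.15,0,-4,0],[-0.1,-0.15,0,-4,0],[-0.1,-0.15,0,-4,0],[-0.1,-0.15,0,-4,0],[0,0,0,0,0]]'  80
cat > y.py <<'E'
from h import *
s=telemetry.sense();q=s['orientation'];print('bar yaw',2*np.degrees(np.arctan2(q[2],q[1]))%360-180,s['ee_pos'],s['t'],s['ft_force'],s['moment'],s['q'][6])
E
python3 y.py
```

```text
t: 9.5
ee_pos: [0.5635, 0.1586, 0.1364]
orientation: [0.001, 0.313, 0.95, 0.0]
ft_force: [-1.3, -0.6, 7.5]
grip_width: 0.0125
bar yaw -36.49840636865801 [0.56350092 0.15862659 0.13637532] 9.5 [-1.33649315 -0.61565394  7.54695496] [0.08964261 0.44233882 0.00480807] 0.17627929178120713
```

```bash
python3 -m jog '[[-0.1,-0.15,0,-4,0],[-0.1,-0.15,0,-4,0],[-0.1,-0.15,0,-4,0],[-0.1,-0.15,0,-4,0],[-0.1,-0.15,0,-3.5,0],[0,0,0,0,0],[0,0,0,0,0]]'; python3 y.py
python3 - <<'E'
from h import *
a=grab('side'); P=proj(a,[.562,.159,.13]).astype(int); A=cv2.resize(a['frame'][P[1]-60:P[1]+60,P[0]-60:P[0]+60],(400,400),interpolation=2)
b=grab('wrist')['frame']; B=cv2.resize(b[100:420,160:480],(400,400))
cv2.imwrite('pics/c4.png',np.hstack([A,B])[:,:,::-1])
E
```

```text
t: 10.2
ee_pos: [0.5634, 0.1584, 0.1364]
orientation: [0.001, 0.468, 0.884, 0.001]
ft_force: [-2.8, 1.0, 6.4]
grip_width: 0.0125
bar yaw -55.78647659250258 [0.56336462 0.15836518 0.13635555] 10.2 [-2.8037934  1.0187015  6.4327476] [0.32735066 0.21405395 0.04266966] -0.09972438514532887
```

View pics/c4.png

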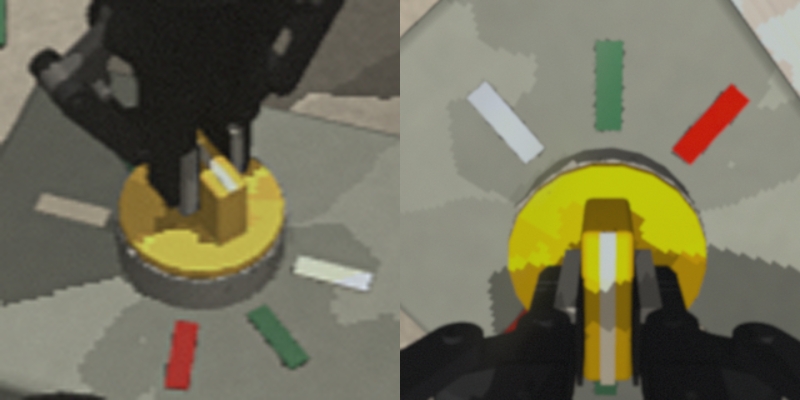

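The cap's flange lies on the rim, and the bar line (x≈607) points at the green mark (x≈609) in the wrist crop. I'll trim 0.6° more and check that it holds steady.

```bash
python3 -m jog '[[0,0,0,-0.6,0],[0,0,0,0,0],[0,0,0,0,0],[0,0,0,0,0],[0,0,0,0,0],[0,0,0,0,0],[0,0,0,0,0],[0,0,0,0,0]]'; python3 y.py
python3 - <<'E'
from h import *
from m import comps,axis
c=grab('wrist'); h=cv2.cvtColor(c['frame'],cv2.COLOR_RGB2HSV).astype(int);H,S,V=h[...,0],h[...,1],h[...,2]; yy,xx=np.mgrid[:480,:640]
for nm,m,z in(('green',(H>45)&(H<85)&(S>70)&(yy<220),.105),('line',(S<70)&(V>140)&(abs(xx-326)<14)&(yy>280)&(yy<340),.159)):
    k=max(comps(m),key=lambda k:k[0]); ys,xs=np.nonzero(k[2]); print(nm,k[0],k[1],axis([ray(c,u,v,z)[:2] for u,v in zip(xs,ys)]))
E
```

```text
t: 11.1
ee_pos: [0.5634, 0.1584, 0.1363]
orientation: [0.0, 0.472, 0.881, 0.001]
ft_force: [-1.8, 1.0, 6.4]
grip_width: 0.0123
bar yaw -56.367254377970866 [0.56336609 0.15842967 0.13633785] 11.1 [-1.78340042  0.9615097   6.39367446] [0.39988316 0.22856072 0.04708143] -0.10806983121817501
green 1345 [325.79405204 169.09442379] -57.465965
line 545 [325.35412844 308.13211009] -57.649593
```

Tool yaw is -56.4°, and the bar line and green mark agree to 0.2°. The cap is seated, pressed with about 6 N and steady, so I'm handing in.

```bash
python3 -c "
from station import ticket
print(ticket.close_job())"
```

```text
the job is handed in; nothing more can be done
None
```

The yellow cap is seated in the filler neck and turned clockwise to the green marks. I handed the job in at about 11 s, still gripping it at 80 N with about 6 N of downward push. The yellow bottle stood on the green mat, so I took the yellow cap and left the blue and pink caps and the bottles untouched.

**Last checks:**
- **Seating:** the tool stopped at 136.3 mm, the height expected for a fully seated cap. Pictures show the flange on the rim.
- **Twist:** the tool turned from -16.4° to -56.4°, which is 40.0°. In the wrist picture the bar line and the green mark agree to 0.2°. The cap never went near the lock at 80°.
- **Hold:** the pose stayed steady through the last 0.7 s with no motion commanded.

**Disagreements:** none of these blocked the job.
- The measured moment about the vertical axis was 0.005 N m half-way and 0.047 N m at the end. The spring alone should give about 0.10, and I put the gap down to friction and sensor offset. I could not read the ring angle directly.
- The scene and side cameras differed by about 3 mm on the neck position, so I used the wrist view.

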